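# Seat the tube block on the heater's locating pin and hold it down

### The job

Pick up the aluminium tube block by its black grip and lower it, standing upright, into the well of the dry-block heater. Slide it gently along the well until the blind hole in its underside drops over the locating pin hidden beneath it, then press it down until the sprung contact pad is fully home. Finish while still holding the block pressed down, and leave the cup, the dish and the stain bottle alone.

Things in the scene. Friction and masses are not known exactly. Their poses are not given: they have to be found in the camera images.
- block_grip (a point): loose tube block, 0.35 kg: aluminium body 90 (its x) x 61 (y) x 40 mm high, eight open tube holes in its top; on it a black lifting grip, an upright fin 30 (x) x 14 (y) mm that rises 40 mm (80 mm overall). Point on the block's upright axis in the fin, 62 mm above the underside. Take the fin across its 14 mm (along y). Starts upright on the worktop.
- block_foot (a point): centre of the block's flat underside, axes as the block's (z up). Here is the mouth of the blind hole for the pin: 14 mm wide, 16 mm deep, edge slightly chamfered. Turned half round, the block fits as well.
- heater: fixed white dry-block heater, 200 (its x) x 104 (y) x 60 mm high; origin at the centre of its underside, z up; panel with black knob and display at its -x end. Open-topped well centred on the origin, rim 60 mm above the worktop, 122 mm (x) by 66 mm (y) between its walls, flared to 74 mm in y over the top 8 mm: the block has 2.5 mm to spare each side in y and slides 16 mm either way in x.
- well (a point): centre of the raised sprung pad (well floor), 42 mm above the worktop. A fixed 8 mm brass pin with a rounded top rises 7 mm above it through the pad, on the well's centre line (y = 0), anywhere from 10 mm before to 10 mm beyond this point in x; its place is not reported, but seen while the well is empty. The block rides on the pin till its hole meets it, then can go 7 mm down.
- pad (a joint): sprung contact pad in the well floor: 0 = raised, 0.005 m = fully pressed down (its top then 37 mm above the worktop). The spring starts at about 7 N and takes about 13 N in all, the block's weight included, at full travel.
- cup: bystander: specimen cup with yellow lid, 66 mm wide, 70 mm high, origin under its centre
- dish: bystander: white covered petri dish, 62 mm wide, 16 mm high, origin under its centre
- stain: bystander: brown bottle with blue cap, 38 mm wide, 70 mm high, origin under its centre

How it is judged (in metres and radians):
On the way, in this order (a step that is already met when the one before it is completed fails the run):
1. the block is lifted clear of the worktop (height (world z) of block_foot above 0.03 m), for 0.2 s.
2. the block has dropped over the pin and lies level in the well (z of block_foot in the frame of heater below 0.0445 m and angle between the z axis of heater and the z axis of block_foot, either way round below 0.06 rad and y of block_foot in the frame of heater between -0.006 and 0.006 m and x of block_foot in the frame of heater between -0.02 and 0.02 m), for 0.2 s.
At the end, for the whole second after the job is handed in: The block is in the heater's well on its pin: underside less than 44.5 mm above the heater's underside, within 6 mm of the well's centre line and 20 mm of its middle, level within 0.06 rad; the contact pad is pressed at least 4 mm of its 5 mm; the fingers still bear on the block with more than 3 N (all of step 2 and value of joint pad above 0.004 m and contact force between the fingers and block above 3 N); the arm keeps its last pose, push and grip.
It fails at once if the cup is knocked or shifted by more than 2 cm (distance of cup from where it was at the start of the episode above 0.02 m).
It fails at once if the petri dish is knocked or shifted by more than 2 cm (distance of dish from where it was at the start of the episode above 0.02 m).
It fails at once if the stain bottle is knocked or shifted by more than 2 cm (distance of stain from where it was at the start of the episode above 0.02 m).
It fails at once if the block is slammed or forced against the heater (over 60 N) (contact force between block and heater above 60 N).
It also fails if it takes over 54 s, if anything falls off the work surface, if the arm or the gripper's body presses on something with over 40 N, if the wrist force passes 120 N, or if a joint passes its speed limit or range.

### The arm

A 6-joint arm with a two-finger parallel gripper is mounted at the origin on a cart in front of the work surface, level with it; the furniture and walls round the work are solid. World frame = base frame: x ahead of the robot, y to its left, z up, the work surface at z = 0. Lengths are in mm, angles in degrees, forces in N, time in s.
With the tool pointing down it reaches from about 300 to 825 mm from the base axis. Payload 5.4 kg.
Tool frame: the origin (TCP) lies at the centre of the arm's flange, where the gripper is bolted on; the fingertips stand 190 mm ahead of it and the grasp point (between the pads) lies robot.pinch_z ahead of it (robot.pinch_z is the distance from the TCP to the grasp point, in mm); z points along the fingers, y is the line along which they close (so a half turn about z gives the same grasp; the last joint's range is limited). The gripper opens to 92 mm and grips with 3 to 60 N. Pads are 20 mm wide; open, the fingers measure 128 mm over their backs; the gripper's body (75 mm by 189 mm) begins 69 mm behind the grasp point.
Start: joints at [-85.319, 9.076, 91.501, -0, 79.423, -12.038], TCP at [165.391, -550.685, 404.701] pointing down, gripper open.
Joint ranges: [-166.64, 166.64], [-54.1, 131.32], [10.49, 154.53], [-73.88, 253.88], [9.74, 151.15], [-171.62, 171.62]. Speed limits (degrees/s): [147.25, 147.25, 180, 180, 180, 180].

### API

Orientations are given as a 3x3 rotation matrix whose columns are the frame's x, y, z axes.
In Python, from rig import robot gives the robot as it stands. The module is installed in compiled form; this text tells all that it offers.
- The arm moves only by the tool servo_tool, never from a script. Its argument "increments" is a list of rows, each an object of numbers: "x", "y", "z": the shift along the world's x, y, z each as a share of 150 mm, from -1 to 1; "wx", "wy", "wz": the turn, a rotation vector about the world's x, y, z each as a share of 90 degrees, from -1 to 1; "claw": the closure, from 0 (fully open) to 1 (shut). A call has exactly 10 rows; each row is the pose to reach, as a shift and turn from the pose commanded when the call began; what a row does not reach only later rows make up. A row lasts 1/8 s, in which the tool goes at most 62.5 mm and 10.7 degrees, less where a joint would pass 70% of its speed; a pose out of reach is approached as far as the arm can. A call with a number of a shift or a turn outside -1 to 1 is refused whole. A call with a gripper value outside its range is refused whole. The fingers move at their own pace and stop on an object; "squeeze" is the grip in N (left out, the last holds). Time passes only in rows, so rows that repeat a pose let the fingers close, or fill a call up. It gives the time, the measured TCP pose, the force, the opening and the grip force at its end, in the units of the state.
- robot.state(): the state, without advancing time (a new reading comes with each control period).
- robot.capture(name): name is "side" or "top" or "wrist"; returns the picture (384x512x3 uint8, red, green, blue); there is no depth.
- robot.camera_model(name): a dict with "fov_y" (degrees; the focal length in pixels is half the picture's height over the tangent of half this angle, whatever the lens; pixels are square), "cx", "cy" (the principal point, pixels), "world_from_camera" (4x4, takes a point from camera to world coordinates). Camera axes: x right, y up, looking along -z (the intrinsics and any distortion apply to the point x, -y, -z); pixel columns grow to the right and rows downward; lengths in mm; the calibration is good to about 2 mm. A picture is of the moment at which its call begins: read the wrist's pose just before it. camera_model takes no time and is no camera call; for the wrist camera it gives the pose at the moment of the call.
- robot.sign_off(): hands the job in; it is judged then, once.
The state is a dict: "clock": time; "q": joint angles; "qd": joint speeds; "tau": joint torques, N m; "tcp_pos": TCP position; "tcp_rot": TCP orientation; "force": force on the tool from outside, world axes, zero at the start; "ft_torque": the same for the moment, N m; "gripper_width": finger opening in mm; "finger_force": force on a finger pad.
Only numpy, scipy, OpenCV 4.12 (cv2) and the standard library are available. Lean on these libraries where they do the work, as an engineer would, in place of code of your own. Each camera call takes 0.05 s, during which the arm holds its last target. There are 200 camera calls.

## Working session

There is one attempt and no reset: what is moved stays moved. The work goes in short steps, Python scripts to look and compute and a tool call to move; the robot and the scene stay as the last step left them, time stands still between calls to the robot, and variables do not carry over. Pictures are saved under pics/ and viewed, at most 10 in all, crops included, and the job is handed in when it is done.

Besides the shell and the picture viewer there is one more tool, called after "Request:" as name([rows], argument=value, ...), one row to a line, values as JSON. servo_tool: Moves the arm, as the interface text tells. Shift numbers are shares of 150 mm and turn numbers shares of 90 degrees, none past 1 either way. Its arguments: {"type":"object","properties":{"increments":{"type":"array"},"squeeze":{"type":"number"}},"required":["increments"]}

```bash
mkdir -p pics; python3 - <<'E'
from rig import robot
import cv2
print(robot.pinch_z, robot.state())
for n in("top","side"):
    im=robot.capture(n); cv2.imwrite(f"pics/{n}0.png",im[:,:,::-1]); print(n,robot.camera_model(n))
E
```

```text
171.4 {'clock': 0.0, 'q': array([-8.53183930e+01,  9.11254381e+00,  9.15710246e+01, -1.75584999e-03,
        7.94229031e+01, -1.20388799e+01]), 'qd': array([ 0.10270624,  0.01814729, -0.01468406,  0.12238984, -0.00877006,
        0.01746309]), 'tau': array([-1.45651188e-04, -3.85564542e+01, -3.22110593e+01,  7.00682681e-02,
        3.76379618e-02, -1.33296912e-04]), 'tcp_pos': array([ 165.37218524, -550.41913945,  403.72967998]), 'tcp_rot': array([[ 9.57718090e-01,  2.87708233e-01, -1.81694075e-04],
       [ 2.87708067e-01, -9.57716371e-01,  1.84961860e-03],
       [ 3.58139107e-04, -1.82368804e-03, -9.99998273e-01]]), 'force': array([0.5420145 , 0.83961041, 0.48811919]), 'ft_torque': array([ 0.01283662, -0.04511336,  0.02329292]), 'finger_force': 0.0, 'gripper_width': 92.0012807558979}
top {'fov_y': 55.011509739893604, 'cx': 250.57918569267363, 'cy': 190.56371237872543, 'world_from_camera': array([[ 9.85173782e-04,  9.86138096e-01, -1.65923733e-01,
         4.71907018e+02],
       [-9.99995621e-01,  1.43454087e-03,  2.58845391e-03,
        -9.68252802e+01],
       [ 2.79059738e-03,  1.65920456e-01,  9.86135191e-01,
         9.40148617e+02],
       [ 0.00000000e+00,  0.00000000e+00,  0.00000000e+00,
         1.00000000e+00]])}
side {'fov_y': 45.071383517020685, 'cx': 252.92304502133473, 'cy': 193.36627806397652, 'world_from_camera': array([[-8.95077514e-01,  2.29763245e-01, -3.82158468e-01,
         2.01671737e+02],
       [-4.45355772e-01, -4.17891798e-01,  7.91848901e-01,
         7.75809506e+02],
       [ 2.22368837e-02,  8.78962625e-01,  4.76371939e-01,
         6.03763694e+02],
       [ 0.00000000e+00,  0.00000000e+00,  0.00000000e+00,
         1.00000000e+00]])}
```

View pics/top0.png

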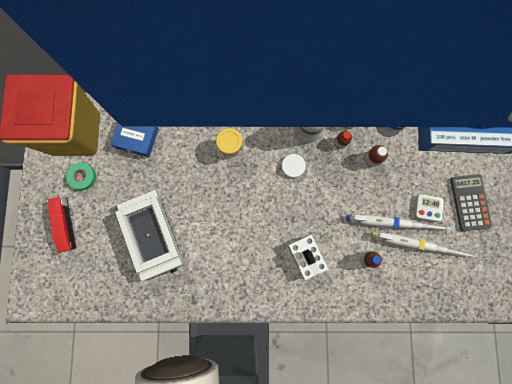

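View pics/side0.png

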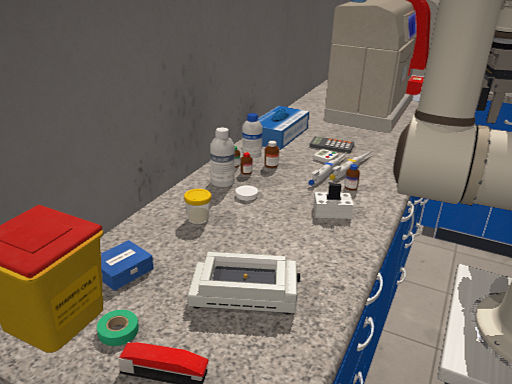

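The top view shows the block at (308,257) with its dark fin, the heater at (149,236) with the brass pin near (148,235) and the knob at (176,268), the dish at (293,166), the stain bottle at (373,260) and the cup at (229,141). The side view confirms this: heater around (245,283), pin at (246,276), block at (333,205). Next I'll measure positions.

```bash
cat > h.py <<'E'
import numpy as np, cv2
from rig import robot
def ray(m,uv,H=384):
    f=H/2/np.tan(np.radians(m["fov_y"])/2); T=m["world_from_camera"]
    d=T[:3,:3]@np.array([(uv[0]-m["cx"])/f,-(uv[1]-m["cy"])/f,-1.]); return T[:3,3],d
def plane(m,uv,z):
    o,d=ray(m,uv); return (o+d*(z-o[2])/d[2])[:2]
def blob(mask,near):
    n,l,s,c=cv2.connectedComponentsWithStats(mask.astype(np.uint8))
    k=[i for i in range(1,n) if s[i,4]>=3]
    i=min(k,key=lambda i:np.hypot(*(c[i]-near))); return l==i,c[i],s[i]
E
python3 - <<'E'
from h import *
m=robot.camera_model("top"); im=cv2.imread("pics/top0.png"); hsv=cv2.cvtColor(im,cv2.COLOR_BGR2HSV)
H,S,V=[hsv[:,:,i].astype(int) for i in range(3)]
def box(mask,z):
    p=np.argwhere(mask)[:,::-1]; w=np.array([plane(m,q,z) for q in p],np.float32)
    r=cv2.minAreaRect(w); return r
white=((V>185)&(S<35)).astype(np.uint8)
white=cv2.morphologyEx(white,cv2.MORPH_OPEN,np.ones((3,3),np.uint8))
for near,z in(((308,257),40),((149,236),60)):
    b,c,s=blob(white,near); print("white",near,c,s,box(b,z))
dark=(V<60)
b,c,s=blob(dark,(308,257)); print("fin",c,s,plane(m,c,80),box(b,80))
b,c,s=blob(dark&(S<120),(149,240)); print("well",c,s)
b,c,s=blob((V<110)&(np.indices(V.shape)[1]<185)&(np.indices(V.shape)[1]>115),(149,230)); print("well",c,s,box(b,42))
pin=(S>90)&(H<25)&(V>80); b,c,s=blob(pin,(148,235)); print("pin",c,s,plane(m,c,49))
ms=robot.camera_model("side"); i2=cv2.imread("pics/side0.png"); h2=cv2.cvtColor(i2,cv2.COLOR_BGR2HSV).astype(int)
b,c2,s=blob((h2[:,:,1]>120)&(h2[:,:,0]<28)&(h2[:,:,2]>80),(246,276)); print("pin side",c2,s,plane(ms,c2,48))
big=[cv2.resize(im[180:290,a:a+110],None,fx=3.6,fy=3.6,interpolation=cv2.INTER_CUBIC) for a in(95,255)]
cv2.imwrite("pics/crop.png",np.hstack(big))
E
```

```text
white (308, 257) [306.86666667 245.7       ] [295 238  25  17 210] ((488.84765625, -236.5570068359375), (61.687095642089844, 34.40436553955078), 78.85009002685547)
white (149, 236) [146.71120463 236.36138874] [ 116  190   65   90 1901] ((514.2272338867188, 146.88902282714844), (191.49136352539062, 105.75396728515625), 21.482946395874023)
fin [308.65384615 256.61538462] [303 250  12  15 104] [ 462.95584316 -232.6479008 ] ((463.4872741699219, -232.75881958007812), (31.13951873779297, 16.57760238647461), 25.87046241760254)
well [157.2826087  228.60144928] [148 208  20  45 138]
well [147.59305019 233.45868726] [ 127  205   42   57 1295] ((519.0330810546875, 150.67156982421875), (122.9471435546875, 63.635623931884766), 22.21533203125)
pin [147.66666667 234.75      ] [146 233   4   4  12] [513.93205263 147.76542528]
pin side [244.92857143 275.85714286] [244 274   3   5  14] [514.5903024  153.19165643]
```

View pics/crop.png

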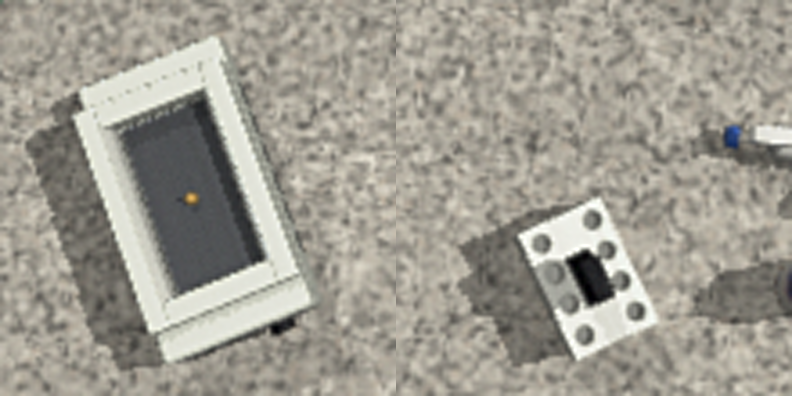

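The crop shows the block's long axis running from upper left to lower right. The left panel shows the heater with the knob end toward the robot and the pin at (191,198). I'll check how the wrist camera is mounted.

```bash
python3 - <<'E'
from h import *
s=robot.state(); m=robot.camera_model("wrist"); T=m["world_from_camera"]; R=s["tcp_rot"]
print(m["fov_y"],m["cx"],m["cy"]); print(R.T@(T[:3,3]-s["tcp_pos"])); print(R.T@T[:3,:3])
mt=robot.camera_model("top")
for z in(400,500,600,700): print(z,plane(mt,(300,127),z))
print(plane(mt,(373,260),70),plane(mt,(229,141),70),plane(mt,(293,166),16))
E
```

```text
58.20325409137952 250.0683560480138 191.65280990990786
[68.01212461 -0.33388145 21.4166074 ]
[[ 1.01037527e-03  9.69854445e-01  2.43682857e-01]
 [ 9.99999427e-01 -1.06599715e-03  9.63850601e-05]
 [ 3.53244711e-04  2.43682621e-01 -9.69854966e-01]]
400 [ 661.54712477 -173.78077284]
500 [ 626.43824893 -159.53367671]
600 [ 591.32937309 -145.28658057]
700 [ 556.22049725 -131.03948444]
[ 455.25936513 -383.48382295] [741.27248372 -46.16346719] [ 691.60416393 -208.25805089]
```

Request:
servo_tool([
  {"x":0.1,"y":0.1,"wz":0.01},
  {"x":0.2,"y":0.2,"wz":0.02},
  {"x":0.3,"y":0.3,"wz":0.03},
  {"x":0.4,"y":0.4,"wz":0.04},
  {"x":0.5,"y":0.5,"wz":0.05},
  {"x":0.6,"y":0.6,"wz":0.06},
  {"x":0.7,"y":0.7,"wz":0.07},
  {"x":0.8,"y":0.8,"wz":0.08},
  {"x":0.9,"y":0.9,"wz":0.09},
  {"x":1,"y":1,"wz":0.09},
])

```text
$.increments[0]: bad value
```

Request:
servo_tool([
  {"x":0.12,"y":0.12},
  {"x":0.25,"y":0.25},
  {"x":0.37,"y":0.37},
  {"x":0.5,"y":0.5},
  {"x":0.62,"y":0.62},
  {"x":0.75,"y":0.75},
  {"x":0.88,"y":0.88},
  {"x":0.98,"y":1},
  {"x":0.98,"y":1},
  {"x":0.98,"y":1},
])

```text
$.increments[0]: bad value
```

```bash
python3 - <<'E'
from h import *
import pickle
s=robot.state(); m=robot.camera_model("wrist"); im=robot.capture("wrist")[:,:,::-1]
cv2.imwrite("pics/wb.png",im); pickle.dump((s,m),open("wb.pkl","wb")); print(s["clock"],s["tcp_pos"],s["tcp_rot"],s["q"])
E
```

```text
0.1 [ 165.3624322  -550.45171933  403.81188683] [[ 9.57721625e-01  2.87696472e-01 -1.67764301e-04]
 [ 2.87696339e-01 -9.57720201e-01  1.68345662e-03]
 [ 3.23653271e-04 -1.66054799e-03 -9.99998569e-01]] [-8.53196587e+01  9.11017389e+00  9.15642821e+01 -1.73929742e-03
  7.94224617e+01 -1.20394436e+01]
```

View pics/wb.png

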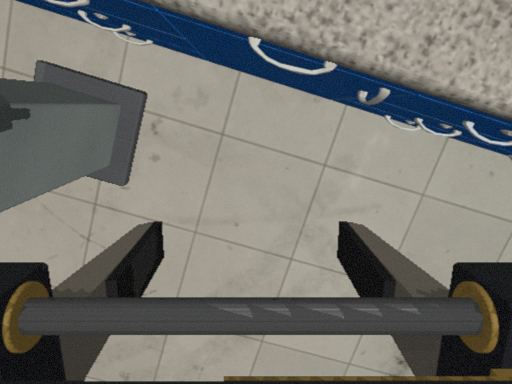

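The move calls were refused, apparently because every key has to be given. The wrist view shows the fingers in the lower half, with the upper half unobstructed. I'll resend with all keys.

Request:
servo_tool([
  {"x":0.1,"y":0.1,"z":0,"wx":0,"wy":0,"wz":0.01,"claw":0},
  {"x":0.2,"y":0.2,"z":0,"wx":0,"wy":0,"wz":0.02,"claw":0},
  {"x":0.3,"y":0.3,"z":0,"wx":0,"wy":0,"wz":0.03,"claw":0},
  {"x":0.4,"y":0.4,"z":0,"wx":0,"wy":0,"wz":0.04,"claw":0},
  {"x":0.5,"y":0.5,"z":0,"wx":0,"wy":0,"wz":0.05,"claw":0},
  {"x":0.6,"y":0.6,"z":0,"wx":0,"wy":0,"wz":0.06,"claw":0},
  {"x":0.7,"y":0.7,"z":0,"wx":0,"wy":0,"wz":0.07,"claw":0},
  {"x":0.8,"y":0.8,"z":0,"wx":0,"wy":0,"wz":0.08,"claw":0},
  {"x":0.9,"y":0.9,"z":0,"wx":0,"wy":0,"wz":0.09,"claw":0},
  {"x":1,"y":1,"z":0,"wx":0,"wy":0,"wz":0.09,"claw":0},
])

```text
clock: 1.4
tcp_pos: [316.3, -399.7, 404.7]
tcp_rot: [[0.907, 0.42, 0.0], [0.42, -0.907, -0.0], [0.0, 0.0, -1.0]]
force: [-0.5, -1.0, 0.0]
gripper_width: 91.6
finger_force: 0.0
```

Request:
servo_tool([
  {"x":0.12,"y":0.12,"z":0,"wx":0,"wy":0,"wz":0,"claw":0},
  {"x":0.24,"y":0.24,"z":0,"wx":0,"wy":0,"wz":0,"claw":0},
  {"x":0.36,"y":0.36,"z":0,"wx":0,"wy":0,"wz":0,"claw":0},
  {"x":0.48,"y":0.48,"z":0,"wx":0,"wy":0,"wz":0,"claw":0},
  {"x":0.6,"y":0.6,"z":0,"wx":0,"wy":0,"wz":0,"claw":0},
  {"x":0.72,"y":0.72,"z":0,"wx":0,"wy":0,"wz":0,"claw":0},
  {"x":0.85,"y":0.85,"z":0,"wx":0,"wy":0,"wz":0,"claw":0},
  {"x":0.98,"y":1,"z":0,"wx":0,"wy":0,"wz":0,"claw":0},
  {"x":0.98,"y":1,"z":0,"wx":0,"wy":0,"wz":0,"claw":0},
  {"x":0.98,"y":1,"z":0,"wx":0,"wy":0,"wz":0,"claw":0},
])

```text
clock: 2.65
tcp_pos: [462.2, -250.7, 404.6]
tcp_rot: [[0.907, 0.42, -0.0], [0.42, -0.907, -0.0], [-0.001, 0.0, -1.0]]
force: [-0.3, 0.4, 0.2]
gripper_width: 92.1
finger_force: 0.0
```

```bash
python3 - <<'E'
from h import *
import pickle
s=robot.state(); m=robot.camera_model("wrist"); im=robot.capture("wrist")[:,:,::-1]
cv2.imwrite("pics/wb1.png",im); pickle.dump((s,m),open("wb.pkl","wb")); print(s["clock"],s["tcp_pos"],s["tcp_rot"],s["q"])
E
```

```text
2.65 [ 462.20605151 -250.72851639  404.64930463] [[ 9.07472892e-01  4.20110417e-01 -4.32147545e-04]
 [ 4.20110309e-01 -9.07472989e-01 -3.21192182e-04]
 [-5.27098406e-04  1.09923560e-04 -9.99999855e-01]] [-4.16508008e+01  1.76224235e+00  9.93522318e+01 -3.07829505e-02
  7.88917981e+01  2.35135743e+01]
```

View pics/wb1.png

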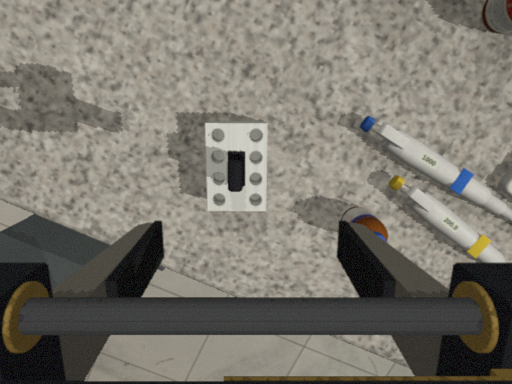

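The block's top shows as a white rectangle at columns 205-268, rows 122-212, square with the image, with the fin at (236,171). I'll measure it and go on to the heater.

```bash
python3 - <<'E'
from h import *
import pickle
s,m=pickle.load(open("wb.pkl","rb")); im=cv2.imread("pics/wb1.png"); h=cv2.cvtColor(im,cv2.COLOR_BGR2HSV).astype(int)
w=cv2.morphologyEx(((h[:,:,2]>195)&(h[:,:,1]<35)).astype(np.uint8),cv2.MORPH_OPEN,np.ones((3,3),np.uint8))
w[:110]=0;w[220:]=0;w[:,:195]=0;w[:,280:]=0
p=np.argwhere(w)[:,::-1]
print(cv2.minAreaRect(np.array([plane(m,q,40) for q in p],np.float32)))
b,c,st=blob((h[:,:,2]<45)&(np.indices(h.shape[:2])[1]>222)&(np.indices(h.shape[:2])[1]<250)&(np.indices(h.shape[:2])[0]<205),(236,170))
print(c,st,plane(m,c,80),plane(m,c,70))
E
```

```text
((461.8888244628906, -234.95709228515625), (88.63223266601562, 59.62306213378906), 24.48609733581543)
[235.46700508 170.33164129] [228 152  16  39 591] [ 466.84956815 -233.81297427] [ 464.97151887 -234.20988716]
```

Request:
servo_tool([
  {"x":0.01,"y":0.09,"z":0,"wx":0,"wy":0,"wz":0,"claw":0},
  {"x":0.02,"y":0.18,"z":0,"wx":0,"wy":0,"wz":0,"claw":0},
  {"x":0.03,"y":0.27,"z":0,"wx":0,"wy":0,"wz":0,"claw":0},
  {"x":0.04,"y":0.36,"z":0,"wx":0,"wy":0,"wz":0,"claw":0},
  {"x":0.05,"y":0.45,"z":0,"wx":0,"wy":0,"wz":0,"claw":0},
  {"x":0.06,"y":0.55,"z":0,"wx":0,"wy":0,"wz":0,"claw":0},
  {"x":0.07,"y":0.65,"z":0,"wx":0,"wy":0,"wz":0,"claw":0},
  {"x":0.08,"y":0.75,"z":0,"wx":0,"wy":0,"wz":0,"claw":0},
  {"x":0.09,"y":0.85,"z":0,"wx":0,"wy":0,"wz":0,"claw":0},
  {"x":0.1,"y":0.95,"z":0,"wx":0,"wy":0,"wz":0,"claw":0},
])

```text
clock: 3.95
tcp_pos: [477.5, -107.1, 404.7]
tcp_rot: [[0.908, 0.42, -0.0], [0.42, -0.908, -0.0], [-0.0, 0.0, -1.0]]
force: [-0.1, 0.4, 0.4]
gripper_width: 91.8
finger_force: 0.0
```

Request:
servo_tool([
  {"x":0.01,"y":0.1,"z":0,"wx":0,"wy":0,"wz":0,"claw":0},
  {"x":0.02,"y":0.2,"z":0,"wx":0,"wy":0,"wz":0,"claw":0},
  {"x":0.03,"y":0.3,"z":0,"wx":0,"wy":0,"wz":0,"claw":0},
  {"x":0.04,"y":0.4,"z":0,"wx":0,"wy":0,"wz":0,"claw":0},
  {"x":0.05,"y":0.5,"z":0,"wx":0,"wy":0,"wz":0,"claw":0},
  {"x":0.06,"y":0.6,"z":0,"wx":0,"wy":0,"wz":0,"claw":0},
  {"x":0.07,"y":0.7,"z":0,"wx":0,"wy":0,"wz":0,"claw":0},
  {"x":0.08,"y":0.8,"z":0,"wx":0,"wy":0,"wz":0,"claw":0},
  {"x":0.09,"y":0.9,"z":0,"wx":0,"wy":0,"wz":0,"claw":0},
  {"x":0.1,"y":1.0,"z":0,"wx":0,"wy":0,"wz":0,"claw":0},
])

```text
clock: 5.2
tcp_pos: [492.5, 42.8, 404.7]
tcp_rot: [[0.908, 0.42, -0.0], [0.42, -0.908, -0.0], [-0.0, -0.0, -1.0]]
force: [-0.1, -0.8, 0.2]
gripper_width: 91.8
finger_force: 0.0
```

Request:
servo_tool([
  {"x":0.02,"y":0.1,"z":0,"wx":0,"wy":0,"wz":0,"claw":0},
  {"x":0.04,"y":0.2,"z":0,"wx":0,"wy":0,"wz":0,"claw":0},
  {"x":0.06,"y":0.3,"z":0,"wx":0,"wy":0,"wz":0,"claw":0},
  {"x":0.08,"y":0.4,"z":0,"wx":0,"wy":0,"wz":0,"claw":0},
  {"x":0.1,"y":0.5,"z":0,"wx":0,"wy":0,"wz":0,"claw":0},
  {"x":0.1,"y":0.58,"z":0,"wx":0,"wy":0,"wz":0,"claw":0},
  {"x":0.1,"y":0.64,"z":0,"wx":0,"wy":0,"wz":0,"claw":0},
  {"x":0.1,"y":0.64,"z":0,"wx":0,"wy":0,"wz":0,"claw":0},
  {"x":0.1,"y":0.64,"z":0,"wx":0,"wy":0,"wz":0,"claw":0},
  {"x":0.1,"y":0.64,"z":0,"wx":0,"wy":0,"wz":0,"claw":0},
])

```text
clock: 6.45
tcp_pos: [507.4, 137.4, 404.7]
tcp_rot: [[0.908, 0.419, 0.0], [0.419, -0.908, -0.0], [-0.0, 0.0, -1.0]]
force: [0.5, 0.1, -0.3]
gripper_width: 91.6
finger_force: 0.0
```

```bash
python3 - <<'E'
from h import *
import pickle
s=robot.state(); m=robot.camera_model("wrist"); im=robot.capture("wrist")[:,:,::-1]
cv2.imwrite("pics/wh1.png",im); pickle.dump((s,m),open("wh.pkl","wb")); print(s["clock"],s["tcp_pos"],s["q"])
cv2.imwrite("pics/wh1b.png",cv2.resize(im[40:300,100:400],None,fx=2.3,fy=2.3,interpolation=cv2.INTER_CUBIC))
E
```

```text
6.45 [507.41482091 137.44897734 404.74736501] [ 1.97453073e+00  1.73346667e+00  9.93704490e+01 -6.96004497e-03
  7.88937042e+01  6.71916784e+01]
```

View pics/wh1b.png

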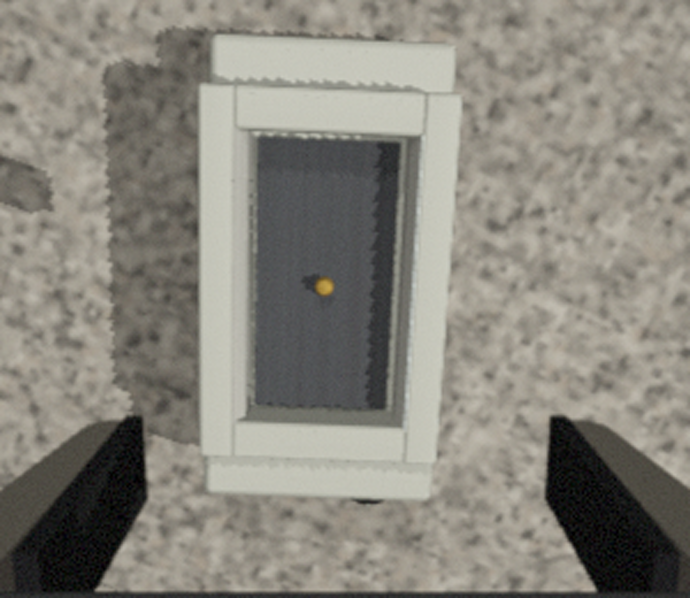

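The heater is clear in the crop. Its rim's outer corners are at about (200,85), (461,96), (436,462) and (203,456), the pad floor spans x 256-400 and y 138-410, and the pin is at (324,287). I'll project these.

```bash
python3 - <<'E'
from h import *
import pickle
s,m=pickle.load(open("wh.pkl","rb"))
o=lambda p:(100+(p[0]+.5)/2.3-.5,40+(p[1]+.5)/2.3-.5)
def quad(n,ps,z):
    w=np.array([plane(m,o(p),z) for p in ps]); c=w.mean(0); e=[np.linalg.norm(w[i]-w[(i+1)%4]) for i in range(4)]
    d=(w[0]-w[3])+(w[1]-w[2]); a=np.degrees(np.arctan2(d[1],d[0])); print(n,c.round(1),np.round(e,1),a.round(2),w.round(1).tolist()); return c,a
quad("outer",[(200,85),(461,96),(436,462),(203,456)],60)
quad("rim inner",[(237,86),(427,95),(404,458),(235,456)],60)
quad("floor",[(258,138),(402,141),(388,410),(255,405)],42)
im=cv2.imread("pics/wh1.png"); h=cv2.cvtColor(im,cv2.COLOR_BGR2HSV).astype(int)
b,c,st=blob((h[:,:,1]>110)&(h[:,:,0]<28)&(h[:,:,2]>80),(240,164)); print(c,st,plane(m,c,48))
w=cv2.morphologyEx(((h[:,:,2]>185)&(h[:,:,1]<35)).astype(np.uint8),cv2.MORPH_OPEN,np.ones((5,5),np.uint8)); b,c,st=blob(w,(240,165)); print(st)
for v in (90,110,130,150,170,190,210,225):
    u=np.where(b[v])[0]; L=plane(m,(u[0]-.5,v),60);R=plane(m,(u[-1]+.5,v),60); print(v,u[0],u[-1],L.round(1),R.round(1),((L+R)/2).round(1),np.linalg.norm(L-R).round(1))
E
```

```text
outer [516.4 151.5] [101.4 152.3 101.4 153.6] 22.77 [[567.5, 228.0], [606.4, 134.3], [465.9, 75.3], [425.9, 168.5]]
rim inner [517.  151.5] [ 73.8 150.8  73.5 153.2] 22.54 [[573.2, 214.8], [601.1, 146.5], [461.8, 88.8], [431.7, 155.9]]
floor [516.1 151.5] [ 59.9 117.7  60.1 116.6] 22.69 [[558.1, 201.6], [582.2, 146.7], [473.6, 101.2], [450.5, 156.7]]
[240.57407407 164.11111111] [237 160   8   9  54] [513.97555861 151.17343533]
[ 188   78   13  160 2065]
90 188 200 [557.2 223. ] [562.2 212.3] [559.7 217.7] 11.7
110 188 200 [541.  216.3] [546.  205.5] [543.5 210.9] 11.9
130 188 200 [524.4 209.5] [529.4 198.6] [526.9 204. ] 12.0
150 188 200 [507.2 202.4] [512.3 191.4] [509.8 196.9] 12.2
170 188 200 [489.6 195.2] [494.8 184. ] [492.2 189.6] 12.4
190 188 200 [471.4 187.7] [476.7 176.4] [474.1 182.1] 12.5
210 188 200 [452.7 180.1] [458.1 168.5] [455.4 174.3] 12.7
225 188 200 [438.4 174.2] [443.8 162.5] [441.1 168.3] 12.9
```

Everything agrees: the rim's inner width comes out at 73.8 mm against 74. The well centre is at (516.5,151.5), at 22.6°, and the pin is at (514,151). The block is at (462.5,-234.7), at 24.5°. I'll go back and grasp it.

Request:
servo_tool([
  {"x":-0.01,"y":-0.1,"z":0,"wx":0,"wy":0,"wz":0,"claw":0},
  {"x":-0.02,"y":-0.2,"z":0,"wx":0,"wy":0,"wz":0,"claw":0},
  {"x":-0.03,"y":-0.3,"z":0,"wx":0,"wy":0,"wz":0,"claw":0},
  {"x":-0.04,"y":-0.4,"z":0,"wx":0,"wy":0,"wz":0,"claw":0},
  {"x":-0.05,"y":-0.5,"z":0,"wx":0,"wy":0,"wz":0,"claw":0},
  {"x":-0.06,"y":-0.6,"z":0,"wx":0,"wy":0,"wz":0,"claw":0},
  {"x":-0.07,"y":-0.7,"z":0,"wx":0,"wy":0,"wz":0,"claw":0},
  {"x":-0.08,"y":-0.8,"z":0,"wx":0,"wy":0,"wz":0,"claw":0},
  {"x":-0.09,"y":-0.9,"z":0,"wx":0,"wy":0,"wz":0,"claw":0},
  {"x":-0.1,"y":-1,"z":0,"wx":0,"wy":0,"wz":0,"claw":0},
])

```text
clock: 7.75
tcp_pos: [492.3, -13.2, 404.7]
tcp_rot: [[0.908, 0.42, 0.0], [0.42, -0.908, -0.0], [0.0, 0.0, -1.0]]
force: [0.3, -0.6, 0.5]
gripper_width: 91.7
finger_force: 0.0
```

Request:
servo_tool([
  {"x":-0.01,"y":-0.1,"z":-0.03,"wx":0,"wy":0,"wz":0,"claw":0},
  {"x":-0.02,"y":-0.2,"z":-0.06,"wx":0,"wy":0,"wz":0,"claw":0},
  {"x":-0.03,"y":-0.3,"z":-0.09,"wx":0,"wy":0,"wz":0,"claw":0},
  {"x":-0.04,"y":-0.4,"z":-0.12,"wx":0,"wy":0,"wz":0,"claw":0},
  {"x":-0.05,"y":-0.5,"z":-0.15,"wx":0,"wy":0,"wz":0,"claw":0},
  {"x":-0.06,"y":-0.6,"z":-0.18,"wx":0,"wy":0,"wz":0,"claw":0},
  {"x":-0.07,"y":-0.7,"z":-0.21,"wx":0,"wy":0,"wz":0,"claw":0},
  {"x":-0.08,"y":-0.8,"z":-0.24,"wx":0,"wy":0,"wz":0,"claw":0},
  {"x":-0.09,"y":-0.9,"z":-0.27,"wx":0,"wy":0,"wz":0,"claw":0},
  {"x":-0.1,"y":-1,"z":-0.3,"wx":0,"wy":0,"wz":0,"claw":0},
])

```text
clock: 9.0
tcp_pos: [477.3, -163.2, 359.4]
tcp_rot: [[0.908, 0.42, -0.0], [0.42, -0.908, 0.0], [0.0, -0.0, -1.0]]
force: [0.7, 0.4, -0.3]
gripper_width: 92.3
finger_force: 0.0
```

Request:
servo_tool([
  {"x":-0.02,"y":-0.12,"z":-0.05,"wx":0,"wy":0,"wz":0,"claw":0},
  {"x":-0.04,"y":-0.24,"z":-0.1,"wx":0,"wy":0,"wz":0,"claw":0},
  {"x":-0.06,"y":-0.36,"z":-0.16,"wx":0,"wy":0,"wz":0,"claw":0},
  {"x":-0.08,"y":-0.45,"z":-0.24,"wx":0,"wy":0,"wz":0,"claw":0},
  {"x":-0.1,"y":-0.483,"z":-0.35,"wx":0,"wy":0,"wz":0,"claw":0},
  {"x":-0.1,"y":-0.483,"z":-0.47,"wx":0,"wy":0,"wz":0,"claw":0},
  {"x":-0.1,"y":-0.483,"z":-0.6,"wx":0,"wy":0,"wz":0,"claw":0},
  {"x":-0.1,"y":-0.483,"z":-0.72,"wx":0,"wy":0,"wz":0,"claw":0},
  {"x":-0.1,"y":-0.483,"z":-0.81,"wx":0,"wy":0,"wz":0,"claw":0},
  {"x":-0.1,"y":-0.483,"z":-0.84,"wx":0,"wy":0,"wz":0,"claw":0},
])

```text
clock: 10.25
tcp_pos: [462.2, -234.3, 232.6]
tcp_rot: [[0.908, 0.42, -0.001], [0.42, -0.908, 0.001], [-0.001, -0.001, -1.0]]
force: [-0.4, -0.1, 1.0]
gripper_width: 91.9
finger_force: 0.0
```

Request:
servo_tool([
  {"x":0,"y":0,"z":0,"wx":0,"wy":0,"wz":0,"claw":0.3},
  {"x":0,"y":0,"z":0,"wx":0,"wy":0,"wz":0,"claw":0.5},
  {"x":0,"y":0,"z":0,"wx":0,"wy":0,"wz":0,"claw":0.7},
  {"x":0,"y":0,"z":0,"wx":0,"wy":0,"wz":0,"claw":0.8},
  {"x":0,"y":0,"z":0,"wx":0,"wy":0,"wz":0,"claw":0.9},
  {"x":0,"y":0,"z":0,"wx":0,"wy":0,"wz":0,"claw":1},
  {"x":0,"y":0,"z":0,"wx":0,"wy":0,"wz":0,"claw":1},
  {"x":0,"y":0,"z":0,"wx":0,"wy":0,"wz":0,"claw":1},
  {"x":0,"y":0,"z":0,"wx":0,"wy":0,"wz":0,"claw":1},
  {"x":0,"y":0,"z":0,"wx":0,"wy":0,"wz":0,"claw":1},
], squeeze=35)

```text
clock: 11.5
tcp_pos: [462.6, -234.8, 234.2]
tcp_rot: [[0.908, 0.42, 0.001], [0.42, -0.908, -0.001], [0.0, 0.001, -1.0]]
force: [0.4, 0.3, 4.2]
gripper_width: 13.9
finger_force: 53.3
```

Grasped: the opening is 13.9 mm on the 14 mm fin. Now I'll lift and carry it.

Request:
servo_tool([
  {"x":0,"y":0,"z":0.04,"wx":0,"wy":0,"wz":0,"claw":1},
  {"x":0,"y":0,"z":0.1,"wx":0,"wy":0,"wz":0,"claw":1},
  {"x":0,"y":0,"z":0.18,"wx":0,"wy":0,"wz":0,"claw":1},
  {"x":0,"y":0,"z":0.26,"wx":0,"wy":0,"wz":0,"claw":1},
  {"x":0,"y":0,"z":0.34,"wx":0,"wy":0,"wz":0,"claw":1},
  {"x":0,"y":0,"z":0.42,"wx":0,"wy":0,"wz":0,"claw":1},
  {"x":0,"y":0,"z":0.5,"wx":0,"wy":0,"wz":0,"claw":1},
  {"x":0,"y":0,"z":0.56,"wx":0,"wy":0,"wz":0,"claw":1},
  {"x":0,"y":0,"z":0.6,"wx":0,"wy":0,"wz":0,"claw":1},
  {"x":0,"y":0,"z":0.6,"wx":0,"wy":0,"wz":0,"claw":1},
])

```text
clock: 12.75
tcp_pos: [462.5, -234.7, 324.1]
tcp_rot: [[0.908, 0.42, 0.001], [0.42, -0.908, -0.0], [0.0, 0.001, -1.0]]
force: [0.3, -0.0, -2.9]
gripper_width: 13.6
finger_force: 53.0
```

Request:
servo_tool([
  {"x":0.01,"y":0.05,"z":0,"wx":0,"wy":0,"wz":0,"claw":1},
  {"x":0.02,"y":0.14,"z":0,"wx":0,"wy":0,"wz":0,"claw":1},
  {"x":0.03,"y":0.24,"z":0,"wx":0,"wy":0,"wz":0,"claw":1},
  {"x":0.04,"y":0.34,"z":0,"wx":0,"wy":0,"wz":0,"claw":1},
  {"x":0.05,"y":0.45,"z":0,"wx":0,"wy":0,"wz":0,"claw":1},
  {"x":0.06,"y":0.56,"z":0,"wx":0,"wy":0,"wz":0,"claw":1},
  {"x":0.07,"y":0.67,"z":0,"wx":0,"wy":0,"wz":0,"claw":1},
  {"x":0.08,"y":0.78,"z":0,"wx":0,"wy":0,"wz":0,"claw":1},
  {"x":0.09,"y":0.89,"z":0,"wx":0,"wy":0,"wz":0,"claw":1},
  {"x":0.1,"y":1,"z":0,"wx":0,"wy":0,"wz":0,"claw":1},
])

```text
clock: 14.0
tcp_pos: [477.5, -83.5, 323.7]
tcp_rot: [[0.908, 0.42, 0.0], [0.42, -0.908, -0.0], [0.0, 0.0, -1.0]]
force: [0.1, -0.1, -4.6]
gripper_width: 14.0
finger_force: 53.0
```

Request:
servo_tool([
  {"x":0.01,"y":0.1,"z":0,"wx":0,"wy":0,"wz":0,"claw":1},
  {"x":0.02,"y":0.2,"z":0,"wx":0,"wy":0,"wz":0,"claw":1},
  {"x":0.03,"y":0.3,"z":0,"wx":0,"wy":0,"wz":-0.01,"claw":1},
  {"x":0.04,"y":0.4,"z":0,"wx":0,"wy":0,"wz":-0.01,"claw":1},
  {"x":0.05,"y":0.5,"z":0,"wx":0,"wy":0,"wz":-0.02,"claw":1},
  {"x":0.06,"y":0.6,"z":0,"wx":0,"wy":0,"wz":-0.02,"claw":1},
  {"x":0.07,"y":0.7,"z":0,"wx":0,"wy":0,"wz":-0.024,"claw":1},
  {"x":0.08,"y":0.8,"z":0,"wx":0,"wy":0,"wz":-0.024,"claw":1},
  {"x":0.09,"y":0.9,"z":0,"wx":0,"wy":0,"wz":-0.024,"claw":1},
  {"x":0.1,"y":1,"z":0,"wx":0,"wy":0,"wz":-0.024,"claw":1},
])

```text
clock: 15.25
tcp_pos: [492.5, 66.4, 323.7]
tcp_rot: [[0.923, 0.385, -0.0], [0.385, -0.923, 0.0], [-0.0, -0.0, -1.0]]
force: [-0.8, 0.0, -3.5]
gripper_width: 14.0
finger_force: 53.0
```

Request:
servo_tool([
  {"x":0.02,"y":0.1,"z":0,"wx":0,"wy":0,"wz":0,"claw":1},
  {"x":0.04,"y":0.2,"z":0,"wx":0,"wy":0,"wz":0,"claw":1},
  {"x":0.06,"y":0.3,"z":0,"wx":0,"wy":0,"wz":0,"claw":1},
  {"x":0.09,"y":0.4,"z":0,"wx":0,"wy":0,"wz":0,"claw":1},
  {"x":0.12,"y":0.48,"z":0,"wx":0,"wy":0,"wz":0,"claw":1},
  {"x":0.145,"y":0.54,"z":0,"wx":0,"wy":0,"wz":0,"claw":1},
  {"x":0.145,"y":0.57,"z":0,"wx":0,"wy":0,"wz":0,"claw":1},
  {"x":0.145,"y":0.57,"z":0,"wx":0,"wy":0,"wz":0,"claw":1},
  {"x":0.145,"y":0.57,"z":0,"wx":0,"wy":0,"wz":0,"claw":1},
  {"x":0.145,"y":0.57,"z":0,"wx":0,"wy":0,"wz":0,"claw":1},
])

```text
clock: 16.5
tcp_pos: [514.1, 150.6, 323.7]
tcp_rot: [[0.923, 0.385, -0.0], [0.385, -0.923, -0.0], [-0.0, 0.0, -1.0]]
force: [0.0, 0.3, -3.5]
gripper_width: 13.5
finger_force: 53.0
```

```bash
python3 - <<'E'
from h import *
s=robot.state(); im=robot.capture("wrist")[:,:,::-1]; i2=robot.capture("side")[:,:,::-1]
print(s["clock"],s["tcp_pos"],s["tcp_rot"],s["force"],s["ft_torque"])
cv2.imwrite("pics/c1.png",np.hstack([cv2.resize(im[:,60:440],(400,404)),cv2.resize(i2[170:330,160:320],(400,400))[:,:,:] if 0 else cv2.resize(i2[170:330,165:325],(400,404))]))
E
```

```text
16.5 [514.10241511 150.56650229 323.72659055] [[ 9.22999036e-01  3.84802260e-01 -2.55039974e-05]
 [ 3.84802255e-01 -9.22999032e-01 -1.08532131e-04]
 [-6.53035740e-05  9.03610563e-05 -9.99999994e-01]] [ 0.00395562  0.27082972 -3.5081381 ] [-0.03779891 -0.02048857 -0.00288145]
```

View pics/c1.png

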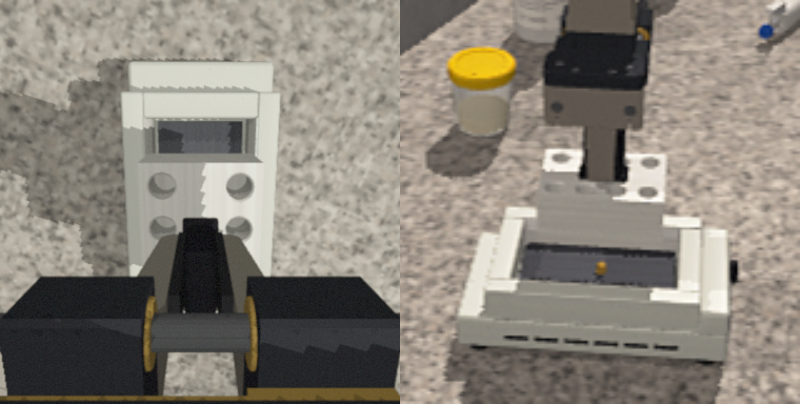

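The left half shows the block held square over the well, and in the right half it is level above it. I'll lower it to just above pin height.

Request:
servo_tool([
  {"x":0,"y":0,"z":-0.03,"wx":0,"wy":0,"wz":0,"claw":1},
  {"x":0,"y":0,"z":-0.07,"wx":0,"wy":0,"wz":0,"claw":1},
  {"x":0,"y":0,"z":-0.11,"wx":0,"wy":0,"wz":0,"claw":1},
  {"x":0,"y":0,"z":-0.15,"wx":0,"wy":0,"wz":0,"claw":1},
  {"x":0,"y":0,"z":-0.18,"wx":0,"wy":0,"wz":0,"claw":1},
  {"x":0,"y":0,"z":-0.2,"wx":0,"wy":0,"wz":0,"claw":1},
  {"x":0,"y":0,"z":-0.22,"wx":0,"wy":0,"wz":0,"claw":1},
  {"x":0,"y":0,"z":-0.24,"wx":0,"wy":0,"wz":0,"claw":1},
  {"x":0,"y":0,"z":-0.25,"wx":0,"wy":0,"wz":0,"claw":1},
  {"x":0,"y":0,"z":-0.25,"wx":0,"wy":0,"wz":0,"claw":1},
])

```text
clock: 17.85
tcp_pos: [514.1, 150.9, 286.1]
tcp_rot: [[0.923, 0.385, -0.0], [0.385, -0.923, 0.0], [-0.0, -0.0, -1.0]]
force: [-0.3, -0.4, -3.8]
gripper_width: 13.7
finger_force: 53.0
```

Request:
servo_tool([
  {"x":0,"y":0,"z":-0.003,"wx":0,"wy":0,"wz":0,"claw":1},
  {"x":0,"y":0,"z":-0.006,"wx":0,"wy":0,"wz":0,"claw":1},
  {"x":0,"y":0,"z":-0.009,"wx":0,"wy":0,"wz":0,"claw":1},
  {"x":0,"y":0,"z":-0.012,"wx":0,"wy":0,"wz":0,"claw":1},
  {"x":0,"y":0,"z":-0.015,"wx":0,"wy":0,"wz":0,"claw":1},
  {"x":0,"y":0,"z":-0.018,"wx":0,"wy":0,"wz":0,"claw":1},
  {"x":0,"y":0,"z":-0.021,"wx":0,"wy":0,"wz":0,"claw":1},
  {"x":0,"y":0,"z":-0.024,"wx":0,"wy":0,"wz":0,"claw":1},
  {"x":0,"y":0,"z":-0.027,"wx":0,"wy":0,"wz":0,"claw":1},
  {"x":0,"y":0,"z":-0.027,"wx":0,"wy":0,"wz":0,"claw":1},
])

```text
clock: 19.1
tcp_pos: [514.1, 150.9, 282.1]
tcp_rot: [[0.923, 0.385, -0.0], [0.385, -0.923, 0.0], [-0.0, -0.0, -1.0]]
force: [-0.7, 0.7, -3.6]
gripper_width: 13.6
finger_force: 53.0
```

No contact yet, and the underside is already at about 48 mm, below the pin top. I'll keep going gently.

Request:
servo_tool([
  {"x":0,"y":0,"z":-0.003,"wx":0,"wy":0,"wz":0,"claw":1},
  {"x":0,"y":0,"z":-0.006,"wx":0,"wy":0,"wz":0,"claw":1},
  {"x":0,"y":0,"z":-0.009,"wx":0,"wy":0,"wz":0,"claw":1},
  {"x":0,"y":0,"z":-0.012,"wx":0,"wy":0,"wz":0,"claw":1},
  {"x":0,"y":0,"z":-0.015,"wx":0,"wy":0,"wz":0,"claw":1},
  {"x":0,"y":0,"z":-0.018,"wx":0,"wy":0,"wz":0,"claw":1},
  {"x":0,"y":0,"z":-0.021,"wx":0,"wy":0,"wz":0,"claw":1},
  {"x":0,"y":0,"z":-0.024,"wx":0,"wy":0,"wz":0,"claw":1},
  {"x":0,"y":0,"z":-0.027,"wx":0,"wy":0,"wz":0,"claw":1},
  {"x":0,"y":0,"z":-0.027,"wx":0,"wy":0,"wz":0,"claw":1},
])

```text
clock: 20.35
tcp_pos: [514.1, 150.9, 278.1]
tcp_rot: [[0.923, 0.385, -0.0], [0.385, -0.923, 0.0], [-0.0, -0.0, -1.0]]
force: [0.1, -0.3, -3.4]
gripper_width: 13.7
finger_force: 53.0
```

Request:
servo_tool([
  {"x":0,"y":0,"z":-0.002,"wx":0,"wy":0,"wz":0,"claw":1},
  {"x":0,"y":0,"z":-0.004,"wx":0,"wy":0,"wz":0,"claw":1},
  {"x":0,"y":0,"z":-0.006,"wx":0,"wy":0,"wz":0,"claw":1},
  {"x":0,"y":0,"z":-0.008,"wx":0,"wy":0,"wz":0,"claw":1},
  {"x":0,"y":0,"z":-0.01,"wx":0,"wy":0,"wz":0,"claw":1},
  {"x":0,"y":0,"z":-0.012,"wx":0,"wy":0,"wz":0,"claw":1},
  {"x":0,"y":0,"z":-0.014,"wx":0,"wy":0,"wz":0,"claw":1},
  {"x":0,"y":0,"z":-0.016,"wx":0,"wy":0,"wz":0,"claw":1},
  {"x":0,"y":0,"z":-0.016,"wx":0,"wy":0,"wz":0,"claw":1},
  {"x":0,"y":0,"z":-0.016,"wx":0,"wy":0,"wz":0,"claw":1},
])

```text
clock: 21.6
tcp_pos: [514.2, 150.9, 276.0]
tcp_rot: [[0.923, 0.385, 0.0], [0.385, -0.923, -0.0], [0.0, 0.0, -1.0]]
force: [-2.2, 0.6, 2.7]
gripper_width: 13.9
finger_force: 53.2
```

Contact with the pad came at about 42 mm, so the hole is over the pin. Now I'll press down.

Request:
servo_tool([
  {"x":0,"y":0,"z":-0.004,"wx":0,"wy":0,"wz":0,"claw":1},
  {"x":0,"y":0,"z":-0.008,"wx":0,"wy":0,"wz":0,"claw":1},
  {"x":0,"y":0,"z":-0.012,"wx":0,"wy":0,"wz":0,"claw":1},
  {"x":0,"y":0,"z":-0.016,"wx":0,"wy":0,"wz":0,"claw":1},
  {"x":0,"y":0,"z":-0.02,"wx":0,"wy":0,"wz":0,"claw":1},
  {"x":0,"y":0,"z":-0.023,"wx":0,"wy":0,"wz":0,"claw":1},
  {"x":0,"y":0,"z":-0.026,"wx":0,"wy":0,"wz":0,"claw":1},
  {"x":0,"y":0,"z":-0.028,"wx":0,"wy":0,"wz":0,"claw":1},
  {"x":0,"y":0,"z":-0.03,"wx":0,"wy":0,"wz":0,"claw":1},
  {"x":0,"y":0,"z":-0.03,"wx":0,"wy":0,"wz":0,"claw":1},
])

```text
clock: 22.85
tcp_pos: [514.2, 150.9, 271.7]
tcp_rot: [[0.923, 0.385, 0.0], [0.385, -0.923, -0.0], [0.0, 0.0, -1.0]]
force: [-4.4, -0.1, 6.3]
gripper_width: 13.8
finger_force: 53.4
```

Request:
servo_tool([
  {"x":0,"y":0,"z":-0.001,"wx":0,"wy":0,"wz":0,"claw":1},
  {"x":0,"y":0,"z":-0.002,"wx":0,"wy":0,"wz":0,"claw":1},
  {"x":0,"y":0,"z":-0.003,"wx":0,"wy":0,"wz":0,"claw":1},
  {"x":0,"y":0,"z":-0.004,"wx":0,"wy":0,"wz":0,"claw":1},
  {"x":0,"y":0,"z":-0.005,"wx":0,"wy":0,"wz":0,"claw":1},
  {"x":0,"y":0,"z":-0.006,"wx":0,"wy":0,"wz":0,"claw":1},
  {"x":0,"y":0,"z":-0.006,"wx":0,"wy":0,"wz":0,"claw":1},
  {"x":0,"y":0,"z":-0.006,"wx":0,"wy":0,"wz":0,"claw":1},
  {"x":0,"y":0,"z":-0.006,"wx":0,"wy":0,"wz":0,"claw":1},
  {"x":0,"y":0,"z":-0.006,"wx":0,"wy":0,"wz":0,"claw":1},
])

```text
clock: 24.1
tcp_pos: [514.3, 150.9, 271.2]
tcp_rot: [[0.923, 0.385, 0.0], [0.385, -0.923, -0.0], [0.0, 0.0, -1.0]]
force: [-6.8, 1.0, 9.8]
gripper_width: 14.1
finger_force: 53.4
```

Request:
servo_tool([
  {"x":0,"y":0,"z":-0.001,"wx":0,"wy":0,"wz":0,"claw":1},
  {"x":0,"y":0,"z":-0.002,"wx":0,"wy":0,"wz":0,"claw":1},
  {"x":0,"y":0,"z":-0.003,"wx":0,"wy":0,"wz":0,"claw":1},
  {"x":0,"y":0,"z":-0.004,"wx":0,"wy":0,"wz":0,"claw":1},
  {"x":0,"y":0,"z":-0.005,"wx":0,"wy":0,"wz":0,"claw":1},
  {"x":0,"y":0,"z":-0.005,"wx":0,"wy":0,"wz":0,"claw":1},
  {"x":0,"y":0,"z":-0.005,"wx":0,"wy":0,"wz":0,"claw":1},
  {"x":0,"y":0,"z":-0.005,"wx":0,"wy":0,"wz":0,"claw":1},
  {"x":0,"y":0,"z":-0.005,"wx":0,"wy":0,"wz":0,"claw":1},
  {"x":0,"y":0,"z":-0.005,"wx":0,"wy":0,"wz":0,"claw":1},
])

```text
clock: 25.35
tcp_pos: [514.3, 151.0, 271.1]
tcp_rot: [[0.923, 0.385, 0.0], [0.385, -0.923, -0.0], [-0.0, 0.0, -1.0]]
force: [-8.4, -0.8, 14.9]
gripper_width: 13.5
finger_force: 53.6
```

```bash
python3 - <<'E'
from h import *
s=robot.state(); i2=robot.capture("side")[:,:,::-1]; t=robot.capture("top")[:,:,::-1]
print(s["clock"],s["tcp_pos"],s["force"],s["ft_torque"],s["finger_force"])
cv2.imwrite("pics/f.png",np.hstack([cv2.resize(i2[200:330,180:310],(400,400),interpolation=cv2.INTER_CUBIC),cv2.resize(t[170:300,90:220],(400,400),interpolation=cv2.INTER_CUBIC)]))
E
```

```text
25.35 [514.33451281 150.95349102 271.14649476] [-8.39566309 -0.75862824 14.90093844] [-0.19202577  1.53580232  0.00331859] 53.60578626394272
```

View pics/f.png

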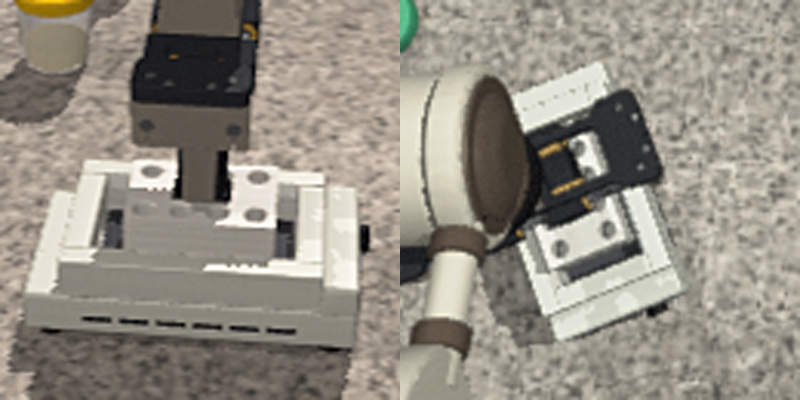

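The views show the block level and deep in the well. The last 0.75 mm step only added force (+5 N for 0.06 mm of travel), so the pad is at its stop. I'll hand it in.

```bash
python3 -c "
from rig import robot; print(robot.sign_off())"
```

```text
the job is handed in; nothing more can be done
None
```

The block sits over the pin with the contact pad pressed to its stop. I handed the job in at about 25 s, still gripping the block and pressing it down; the sign-off returned no verdict. It went straight over the pin, so the slide along the well wasn't needed.

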